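Index the snap press's table to bring the blank under the ram

ROBOT

A 6-joint arm with a two-finger parallel gripper is mounted at the origin on the work surface. World frame = base frame: x ahead of the robot, y to its left, z up, the work surface at z = 0. Lengths are in m, angles in degrees, forces in N, time in s.
With the tool pointing down it reaches from about 0.35 to 0.8 m from the base axis. Payload 7.3 kg.
Tool frame: the origin (TCP) lies midway between the tips of the shut fingers; the grasp point (between the pads) lies 19 mm behind it; z points along the fingers, y is the line along which they close (so a half turn about z gives the same grasp; the last joint's range is limited). The gripper opens to 85 mm and grips with 20 to 120 N. Pads are 22 mm wide; open, the fingers measure 114 mm over their backs; the gripper's body (76 mm by 85 mm) begins 54 mm behind the grasp point. The pads swing forward as they close: fully open they stand 13 mm farther back than shut.
Start: joints at [-76.719, 19.595, 87.324, -0, 73.075, -8.365], TCP at [0.194, -0.488, 0.231] pointing down, gripper open.
Joint ranges: [-145.02, 145.02], [-44.19, 115.74], [2.07, 154.8], [-57.11, 237.11], [16.16, 152.29], [-177.93, 177.93]. Speed limits (degrees/s): [147.25, 147.25, 180, 180, 180, 180].

INTERFACE

Orientations are given as [roll, pitch, yaw] about the fixed x, y, z axes, in that order (R = Rz(yaw) Ry(pitch) Rx(roll)).
In Python, from rig import robot gives the robot as it stands.
- The arm moves only by the tool carry_out, never from a script. Its argument "moves" is a list of rows, each an object of numbers: "x", "y", "z": the shift along the tool's x, y, z each as a share of 0.2 m, from -1 to 1; "rx", "ry", "rz": the turn, a rotation vector about the tool's x, y, z each as a share of pi rad, from -1 to 1; "grip": the opening, from -1 (shut) to 1 (fully open). In form: [{"x": .., "y": .., "z": .., "rx": .., "ry": .., "rz": .., "grip": ..}, ...]. A call has exactly 10 rows; each row is the pose to reach, as a shift and turn from the pose commanded when the call began, along the tool's axes at that moment, turning the shorter way round; what a row does not reach only later rows make up. A row lasts 1/12 s, in which the tool goes at most 41.7 mm and 7.16 degrees, less where a joint would pass 70% of its speed; a pose out of reach is approached as far as the arm can. A call with a number of a shift or a turn outside -1 to 1 is refused whole. A call with a gripper value outside its range is refused whole. The fingers move at their own pace and stop on an object; "grip_force" is the grip in N (left out, the last holds). Time passes only in rows, so rows that repeat a pose let the fingers close, or fill a call up. It gives the time, the measured TCP pose, the force, the opening and the grip force at its end, in the units of the state.
- robot.get_state(): the state, without advancing time (a new reading comes with each control period).
- robot.read_camera(name): name is "scene" or "top" or "wrist"; returns (picture, depth): 420x560x3 uint8, red, green, blue; 420x560 float32, m along the optical axis (not along the pixel's ray), 0 where there is no reading.
- robot.camera_model(name): a dict with "fovy" (degrees; the focal length in pixels is half the picture's height over the tangent of half this angle, whatever the lens; pixels are square), "cx", "cy" (the principal point, pixels), "k1" (the pictures are not rectified: a ray, as slopes to the right and down, at radius r is drawn at 1 + k1 r^2 times it, then the intrinsics apply), "R" (3x3) and "t" (3): a world point X has camera coordinates R X + t. Camera axes: x right, y down, z forward; pixel columns grow to the right and rows downward; lengths in m; the calibration is good to about 2 mm. A picture is of the moment at which its call begins: read the wrist's pose just before it. camera_model takes no time and is no camera call; for the wrist camera it gives the pose at the moment of the call.
- robot.job_done(): hands the job in; it is judged then, once.
The state is a dict: "time_s": time; "joint_pos": joint angles; "joint_velocities": joint speeds; "joint_torque": joint torques, N m; "eef_pos": TCP position; "ee_rot": TCP orientation; "force": force on the tool from outside, world axes, zero at the start; "ft_torque": the same for the moment, N m; "grip_width": finger opening in m; "gripper_force": force on a finger pad.
Only numpy, scipy, OpenCV 4.12 (cv2) and the standard library are available. Lean on these libraries where they do the work, as an engineer would, in place of code of your own. Each camera call takes 0.05 s, during which the arm holds its last target. There are 200 camera calls.

TASK

The copper-coloured blank has to go under the ram of the snap press, and the blue finished part to the unloading side opposite. Press the round index table down off its lock, turn it a quarter turn by its red bar handle the way that brings the blank (never the finished part) under the ram, and let it spring up locked in that next position. Leave both parts in their nests without touching them, never push the table with 30 N or more, and leave the pan, white box, oil bottle and steel stud where they are.

Things in the scene. Friction and masses are not known exactly. Their poses are not given: they have to be found in the camera images.
- press: grey snap press, bolted down, with a round index table. Origin on the table's upright axis, at bench level; z up; its -y axis points from that axis to the ram and column. The head begins 112 mm from the axis (towards -y) and 262 mm above the bench; overhead all is free nearer to the axis than 110 mm
- hub (a point): centre of the index table's upper face (74 mm above the bench when up); turns and sinks with it. Aluminium disc, 348 mm diameter, 14 mm thick. Four brass nest rings on it, centres 130 mm from the axis, 90 degrees apart, outer diameter 78 mm, 8 mm high. The red bar handle across its centre: 160 mm long (along y of the table), 20 mm wide, rising 34 mm above the disc's face
- turret (a joint): turn of the index table about its upright axis, rad; about 0 at the start (bar along the press's y axis), positive anticlockwise seen from above; locked positions every 1.571 rad, with about 0.02 rad of play
- lift (a joint): how far the index table is pressed down, m: 0 up and locked, 0.0108 at the bottom stop. About 4 to 12 N (hidden) starts it down, 5 N more at the bottom. Beyond about 0.0092 it is free to turn. Let go between positions, it rides at about 0.008 with light drag, and springs up to 0 on reaching the next position
- bar_left (a point): point on the disc's upper face under the red bar, 55 mm from the axis, towards the bar end that points along the press's +y (away from the ram) at the start; turns and sinks with the table
- bar_right (a point): the same for the other end of the bar (towards the ram at the start)
- ram_spot (a point): point straight under the ram, fixed to the press, 130 mm from the axis along its -y, at the height of the disc's upper face when up (74 mm). The ram's punch is 36 mm wide, its lower end 121 mm above the bench
- unload_spot (a point): the unloading point, straight across the axis from ram_spot, same height
- blank: the unpressed part, copper-coloured: round domed disc, 60 mm diameter, 14 mm high, lying in a brass nest; origin at the centre of its underside, z up. At the start in the nest on the press's +x or -x side (it varies)
- finished: the finished part, blue: round domed disc, 60 mm diameter, 14 mm high, lying in a brass nest; origin at the centre of its underside, z up. At the start in the nest straight across the table from the copper one
- pan: black pan, bowl 170 mm wide, 45 mm high; a bystander, origin in its underside
- wbox: white plastic box, 85 x 85 x 50 mm; a bystander, origin in its underside
- oil: yellow oil bottle with a red cap, 50 mm wide, 130 mm high; a bystander, origin in its underside
- stud: steel punch insert standing on its flange, 32 mm wide, 30 mm high, on the press base plate beside the column; a bystander, origin in its underside

How it is judged (in metres and radians):
On the way, in this order (a step that is already met when the one before it is completed fails the run):
1. the index table is pressed down off its lock (9 mm or more) with the table still in its first position (value of joint lift above 0.009 m and value of joint turret between -0.15 and 0.15 rad), for 0.05 s.
2. the table has been turned out of its first position, the blank less than 130 mm from under the ram (horizontal distance between blank and ram_spot below 0.13 m), for 0.05 s.
At the end, for the whole second after the job is handed in: The blank lies flat in its nest within 8 mm of the point under the ram, the blue part flat in its nest within 8 mm of the point opposite; heights within 3 mm of the locked table's face; the table has sprung up (within 2 mm of the top), locked and at rest (horizontal distance between blank and ram_spot below 0.008 m and z of blank in the frame of ram_spot between -0.003 and 0.003 m and angle between each of blank, finished's own z axis and vertical below 0.08 rad and linear speed of each of blank, finished below 0.02 m/s and horizontal distance between finished and unload_spot below 0.008 m and z of finished in the frame of unload_spot between -0.003 and 0.003 m and value of joint lift below 0.002 m and velocity of joint turret between -0.03 and 0.03 rad/s); the robot touches nothing.
It fails at once if the finished part comes within 100 mm of under the ram (turned the wrong way) (horizontal distance between finished and ram_spot below 0.1 m).
It fails at once if the table is pressed or pushed with 30 N or more (contact force between the arm and turret above 30 N).
It fails at once if the robot touches the blank or the finished part (contact force between the arm and blank above 0.5 N or contact force between the arm and finished above 0.5 N).
It fails at once if a bystander (pan, white box, oil bottle or steel stud) is moved by more than 30 mm (distance of any of pan, wbox, oil, stud from where it was at the start of the episode above 0.03 m).
It also fails if it takes over 72 s, if anything falls off the work surface, if the arm or the gripper's body presses on something with over 40 N, if the wrist force passes 120 N, or if a joint passes its speed limit or range.

## Working session

There is one attempt and no reset: what is moved stays moved. The work goes in short steps, Python scripts to look and compute and a tool call to move; the robot and the scene stay as the last step left them, time stands still between calls to the robot, and variables do not carry over. Pictures are saved under pics/ and viewed, at most 10 in all, crops included, and the job is handed in when it is done.

Besides the shell and the picture viewer there is one more tool, called after "Request:" as a command line: name --argument value ..., lists and objects as JSON in quotes. carry_out: Moves the arm, as the interface text tells. Shift numbers are shares of 0.2 m and turn numbers shares of pi rad, none past 1 either way. Its arguments: {"type":"object","properties":{"moves":{"type":"array","items":{"type":"object","properties":{"x":{"type":"number","minimum":-1,"maximum":1},"y":{"type":"number","minimum":-1,"maximum":1},"z":{"type":"number","minimum":-1,"maximum":1},"rx":{"type":"number","minimum":-1,"maximum":1},"ry":{"type":"number","minimum":-1,"maximum":1},"rz":{"type":"number","minimum":-1,"maximum":1},"grip":{"type":"number"}}}},"grip_force":{"type":"number"}},"required":["moves"]}

```bash
mkdir -p pics; cat > h.py <<'E'
import numpy as np, cv2
from rig import robot
def snap(n):
    m=robot.camera_model(n); p,d=robot.read_camera(n); return m,p,d
def world(m,d,uv=None):
    H,W=d.shape; f=H/2/np.tan(np.radians(m["fovy"])/2)
    K=np.array([[f,0,m["cx"]],[0,f,m["cy"]],[0,0,1.]])
    if uv is None:
        v,u=np.mgrid[:H,:W]; uv=np.stack([u.ravel(),v.ravel()],1)
    uv=np.asarray(uv,float)
    n=cv2.undistortPoints(uv[:,None],K,np.array([m["k1"],0,0,0.]))[:,0]
    z=d[uv[:,1].round().astype(int),uv[:,0].round().astype(int)]
    c=np.c_[n,np.ones(len(n))]*z[:,None]
    return (c-np.array(m["t"]))@np.array(m["R"]), z
E
python3 - <<'E'
from h import *
for n in ("top","scene"):
    m,p,d=snap(n); cv2.imwrite(f"pics/{n}1.png",p[...,::-1]); np.savez(n+".npz",p=p,d=d)
    print(n,m["fovy"],m["k1"],np.round(m["R"],2).tolist(),np.round(m["t"],2))
s=robot.get_state(); print({k:np.round(v,3).tolist() for k,v in s.items()})
E
```

```text
top 52.894229462407246 -0.08985692972331688 [[0.01, -1.0, 0.02], [-1.0, -0.01, -0.09], [0.09, -0.02, -1.0]] [0.03 0.5  1.3 ]
scene 56.69247823900215 0.0360056675100674 [[-0.81, 0.58, 0.01], [0.49, 0.7, -0.53], [-0.32, -0.42, -0.85]] [ 0.36 -0.25  1.38]
{'time_s': 0.1, 'joint_pos': [-76.717, 19.634, 87.371, 0.001, 73.076, -8.366], 'joint_velocities': [-0.006, -0.075, -0.193, 0.031, 0.061, 0.085], 'joint_torque': [0.001, -43.445, -24.649, -0.0, 0.005, 0.0], 'eef_pos': [0.194, -0.488, 0.231], 'ee_rot': [-179.919, -0.013, 21.648], 'force': [0.179, -0.772, -0.114], 'ft_torque': [0.001, -0.04, -0.014], 'gripper_force': 0.0, 'grip_width': 0.085}
```

View pics/top1.png

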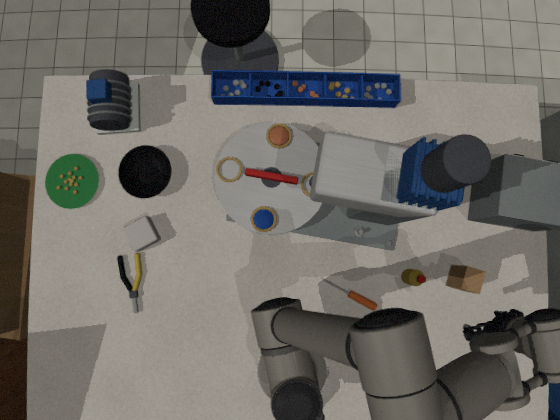

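View pics/scene1.png

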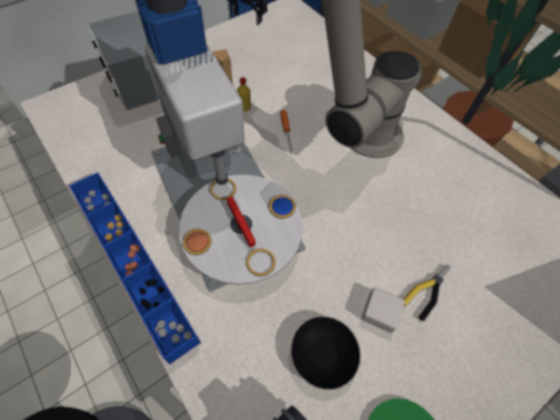

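Top view: the copper blank is at (279,135), blue part at (264,218), bar from (245,173) to (298,181), and the ram to the right (world −y). The blank must therefore go clockwise seen from above (turret negative). The scene view agrees.

```bash
python3 - <<'E'
from h import *
for n in ("top","scene"):
    z=np.load(n+".npz"); m=robot.camera_model(n); P,_=world(m,z["d"]); hsv=cv2.cvtColor(z["p"],cv2.COLOR_RGB2HSV).reshape(-1,3).astype(int)
    h,s,v=hsv.T; ok=z["d"].ravel()>0
    def rep(k,mask):
        Q=P[mask&ok]; c=np.median(Q,0); Q=Q[np.linalg.norm(Q[:,:2]-c[:2],axis=1)<.12]
        mm=Q.mean(0); u=np.linalg.svd(Q[:,:2]-mm[:2],full_matrices=False)[2][0]; t=(Q[:,:2]-mm[:2])@u
        mid=mm[:2]+u*(t.max()+t.min())/2
        print(n,k,len(Q),"mean",mm.round(4),"median z",np.median(Q[:,2]).round(4),"dir",np.degrees(np.arctan2(u[1],u[0])).round(2),"mid",mid.round(4),"len",np.ptp(t).round(3))
    near=(abs(P[:,0]-.65)<.35)&(abs(P[:,1])<.6)&(P[:,2]>.05)&(P[:,2]<.125)
    rep("red",near&((h<6)|(h>174))&(s>190)&(v>60))
    rep("copper",near&(h>6)&(h<14)&(s>120)&(P[:,2]>.078)&(P[:,2]<.1))
    rep("blue",near&(h>100)&(h<125)&(s>150)&(P[:,2]>.078)&(P[:,2]<.1))
    # disc: points with z .068-.08 low saturation
    D=P[near&ok&(s<60)&(abs(P[:,2]-.074)<.005)]
    print("disc",len(D),np.median(D,0).round(4),np.percentile(D,[1,99],axis=0).round(3).tolist())
E
```

```text
top red 254 mean [0.5929 0.0668 0.1054] median z 0.1072 dir 80.75 mid [0.5936 0.0708] len 0.153
top copper 279 mean [0.7234 0.0498 0.0869] median z 0.087 dir 65.38 mid [0.7233 0.0495] len 0.058
top blue 285 mean [0.4682 0.0937 0.0868] median z 0.0868 dir -129.0 mid [0.4684 0.094 ] len 0.056
disc 7329 [0.5869 0.0854 0.0744] [[0.435, -0.294, 0.07], [0.761, 0.241, 0.079]]
scene red 289 mean [0.6025 0.081  0.1062] median z 0.1069 dir 80.61 mid [0.6014 0.074 ] len 0.155
scene copper 327 mean [0.7271 0.054  0.0859] median z 0.086 dir -27.08 mid [0.7277 0.0537] len 0.057
scene blue 230 mean [0.4722 0.0977 0.0864] median z 0.0866 dir -33.66 mid [0.4722 0.0977] len 0.052
disc 8575 [0.6139 0.0909 0.0736] [[0.439, -0.574, 0.07], [0.766, 0.237, 0.078]]
```

Request:
carry_out --moves '[{"x": 0.76, "y": -0.56, "z": -0.1, "rz": -0.328, "grip": -0.06}, {"x": 0.76, "y": -0.56, "z": -0.1, "rz": -0.328, "grip": -0.06}, {"x": 0.76, "y": -0.56, "z": -0.1, "rz": -0.328, "grip": -0.06}, {"x": 0.76, "y": -0.56, "z": -0.1, "rz": -0.328, "grip": -0.06}, {"x": 0.76, "y": -0.56, "z": -0.1, "rz": -0.328, "grip": -0.06}, {"x": 0.76, "y": -0.56, "z": -0.1, "rz": -0.328, "grip": -0.06}, {"x": 0.76, "y": -0.56, "z": -0.1, "rz": -0.328, "grip": -0.06}, {"x": 0.76, "y": -0.56, "z": -0.1, "rz": -0.328, "grip": -0.06}, {"x": 0.76, "y": -0.56, "z": -0.1, "rz": -0.328, "grip": -0.06}, {"x": 0.76, "y": -0.56, "z": -0.1, "rz": -0.328, "grip": -0.06}]'

```text
validation failed for argument at $.mo...
```

Request:
carry_out --moves '[{"x": 0.76, "y": -0.56, "z": -0.1, "rx": 0, "ry": 0, "rz": -0.328, "grip": -0.06}, {"x": 0.76, "y": -0.56, "z": -0.1, "rx": 0, "ry": 0, "rz": -0.328, "grip": -0.06}, {"x": 0.76, "y": -0.56, "z": -0.1, "rx": 0, "ry": 0, "rz": -0.328, "grip": -0.06}, {"x": 0.76, "y": -0.56, "z": -0.1, "rx": 0, "ry": 0, "rz": -0.328, "grip": -0.06}, {"x": 0.76, "y": -0.56, "z": -0.1, "rx": 0, "ry": 0, "rz": -0.328, "grip": -0.06}, {"x": 0.76, "y": -0.56, "z": -0.1, "rx": 0, "ry": 0, "rz": -0.328, "grip": -0.06}, {"x": 0.76, "y": -0.56, "z": -0.1, "rx": 0, "ry": 0, "rz": -0.328, "grip": -0.06}, {"x": 0.76, "y": -0.56, "z": -0.1, "rx": 0, "ry": 0, "rz": -0.328, "grip": -0.06}, {"x": 0.76, "y": -0.56, "z": -0.1, "rx": 0, "ry": 0, "rz": -0.328, "grip": -0.06}, {"x": 0.76, "y": -0.56, "z": -0.1, "rx": 0, "ry": 0, "rz": -0.328, "grip": -0.06}]'

```text
time_s: 0.93
eef_pos: [0.2936, -0.3275, 0.2511]
ee_rot: [-180.0, -0.0, 80.8]
force: [-0.3, 0.2, -0.5]
grip_width: 0.0398
gripper_force: 0.0
```

Request:
carry_out --moves '[{"x": 0.98, "y": 0.18, "z": 0, "rx": 0, "ry": 0, "rz": 0, "grip": -0.06}, {"x": 0.98, "y": 0.18, "z": 0, "rx": 0, "ry": 0, "rz": 0, "grip": -0.06}, {"x": 0.98, "y": 0.18, "z": 0, "rx": 0, "ry": 0, "rz": 0, "grip": -0.06}, {"x": 0.98, "y": 0.18, "z": 0, "rx": 0, "ry": 0, "rz": 0, "grip": -0.06}, {"x": 0.98, "y": 0.18, "z": 0, "rx": 0, "ry": 0, "rz": 0, "grip": -0.06}, {"x": 0.98, "y": 0.18, "z": 0, "rx": 0, "ry": 0, "rz": 0, "grip": -0.06}, {"x": 0.98, "y": 0.18, "z": 0, "rx": 0, "ry": 0, "rz": 0, "grip": -0.06}, {"x": 0.98, "y": 0.18, "z": 0, "rx": 0, "ry": 0, "rz": 0, "grip": -0.06}, {"x": 0.98, "y": 0.18, "z": 0, "rx": 0, "ry": 0, "rz": 0, "grip": -0.06}, {"x": 0.98, "y": 0.18, "z": 0, "rx": 0, "ry": 0, "rz": 0, "grip": -0.06}]'

```text
time_s: 1.77
eef_pos: [0.3606, -0.1413, 0.2512]
ee_rot: [-180.0, 0.0, 80.5]
force: [-0.4, -0.4, 0.3]
grip_width: 0.0402
gripper_force: 0.0
```

Request:
carry_out --moves '[{"x": 1, "y": 0, "z": 0, "rx": 0, "ry": 0, "rz": 0, "grip": -0.06}, {"x": 1, "y": 0, "z": 0, "rx": 0, "ry": 0, "rz": 0, "grip": -0.06}, {"x": 1, "y": 0, "z": 0, "rx": 0, "ry": 0, "rz": 0, "grip": -0.06}, {"x": 1, "y": 0, "z": 0, "rx": 0, "ry": 0, "rz": 0, "grip": -0.06}, {"x": 1, "y": 0, "z": 0, "rx": 0, "ry": 0, "rz": 0, "grip": -0.06}, {"x": 1, "y": 0, "z": 0, "rx": 0, "ry": 0, "rz": 0, "grip": -0.06}, {"x": 1, "y": 0, "z": 0, "rx": 0, "ry": 0, "rz": 0, "grip": -0.06}, {"x": 1, "y": 0, "z": 0, "rx": 0, "ry": 0, "rz": 0, "grip": -0.06}, {"x": 1, "y": 0, "z": 0, "rx": 0, "ry": 0, "rz": 0, "grip": -0.06}, {"x": 1, "y": 0, "z": 0, "rx": 0, "ry": 0, "rz": 0, "grip": -0.06}]'

```text
time_s: 2.6
eef_pos: [0.3933, 0.0557, 0.2513]
ee_rot: [-180.0, 0.0, 80.5]
force: [-0.0, 0.2, 0.2]
grip_width: 0.0398
gripper_force: 0.0
```

Request:
carry_out --moves '[{"x": 0.26, "y": 0.99, "z": 0, "rx": 0, "ry": 0, "rz": 0, "grip": -0.06}, {"x": 0.26, "y": 0.99, "z": 0, "rx": 0, "ry": 0, "rz": 0, "grip": -0.06}, {"x": 0.26, "y": 0.99, "z": 0, "rx": 0, "ry": 0, "rz": 0, "grip": -0.06}, {"x": 0.26, "y": 0.99, "z": 0, "rx": 0, "ry": 0, "rz": 0, "grip": -0.06}, {"x": 0.26, "y": 0.99, "z": 0, "rx": 0, "ry": 0, "rz": 0, "grip": -0.06}, {"x": 0.26, "y": 0.99, "z": 0, "rx": 0, "ry": 0, "rz": 0, "grip": -0.06}, {"x": 0.26, "y": 0.99, "z": 0, "rx": 0, "ry": 0, "rz": 0, "grip": -0.06}, {"x": 0.26, "y": 0.99, "z": 0, "rx": 0, "ry": 0, "rz": 0, "grip": -0.06}, {"x": 0.26, "y": 0.99, "z": 0, "rx": 0, "ry": 0, "rz": 0, "grip": -0.06}, {"x": 0.26, "y": 0.99, "z": 0, "rx": 0, "ry": 0, "rz": 0, "grip": -0.06}]'

```text
time_s: 3.43
eef_pos: [0.5962, 0.0759, 0.2523]
ee_rot: [179.9, -0.0, 80.6]
force: [-0.2, -0.6, 0.6]
grip_width: 0.0398
gripper_force: 0.0
```

```bash
cat > w.py <<'E'
from h import *
import sys
m,p,d=snap("wrist"); cv2.imwrite(f"pics/{sys.argv[1]}.png",p[...,::-1])
P,_=world(m,d); ok=d.ravel()>0
h,s,v=cv2.cvtColor(p,cv2.COLOR_RGB2HSV).reshape(-1,3).astype(int).T
st=robot.get_state(); print("tcp",np.round(st["eef_pos"],4),np.round(st["ee_rot"],2),"F",np.round(st["force"],2),np.round(st["ft_torque"],2))
near=ok&(abs(P[:,0]-.6)<.19)&(abs(P[:,1]-.074)<.19)
def rep(k,q):
    Q=P[q]
    if len(Q)<20: return print(k,len(Q))
    c,sz,a=cv2.minAreaRect(Q[:,:2].astype(np.float32)*1000); u=np.linalg.svd(Q[:,:2]-Q[:,:2].mean(0),full_matrices=False)[2][0]
    print(k,len(Q),"rect mid",np.round(c,1),"size",np.round(sz,1),"dir",np.degrees(np.arctan2(u[1],u[0])).round(2),"mean",Q.mean(0).round(4),"z",np.percentile(Q[:,2],[5,50,95]).round(4))
red=near&((h<6)|(h>174))&(s>170)&(v>50)
rep("redtop",red&(P[:,2]>np.median(P[red,2])-.006)&(P[:,2]<np.median(P[red,2])+.006))
rep("copper",near&(h>6)&(h<16)&(s>110)&(P[:,2]>.066)&(P[:,2]<.1))
rep("blue",near&(h>100)&(h<125)&(s>120)&(P[:,2]>.066)&(P[:,2]<.1))
g=near&(s<40)&(abs(P[:,2]-.072)<.008); rep("disc",g)
E
python3 w.py w1
```

```text
tcp [0.5963 0.0761 0.2524] [ 1.7993e+02 -1.0000e-02  8.0660e+01] F [ 0.22  1.08 -0.18] [-0.02  0.03 -0.  ]
redtop 1860 rect mid [597.4  71. ] size [155.8  17. ] dir -99.1 mean [0.5948 0.06   0.1071] z [0.1059 0.1071 0.1083]
copper 2395 rect mid [678.4  11.6] size [180.4  59.5] dir -171.63 mean [0.7234 0.0509 0.0854] z [0.0818 0.0859 0.0879]
blue 2361 rect mid [469.8  93.3] size [57.9 58. ] dir -11.21 mean [0.4715 0.0944 0.0856] z [0.0823 0.086  0.0881]
disc 58172 rect mid [596.4  73. ] size [345.8 340.9] dir 171.75 mean [0.6024 0.1033 0.0733] z [0.072  0.0733 0.0745]
```

View pics/w1.png

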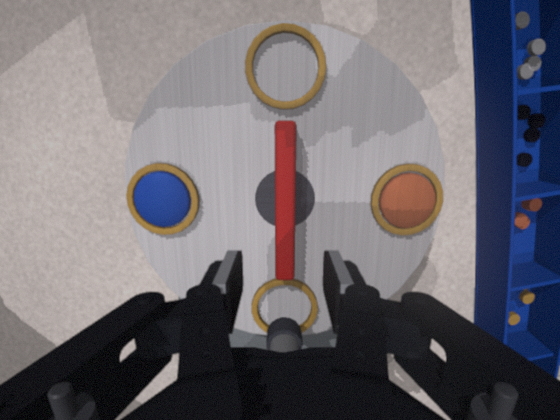

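Wrist view: bar (286,122)–(286,278) lies along the image column midway between the fingers (230 and 338). Aligned; descending to straddle the bar at its centre.

Request:
carry_out --moves '[{"x": -0.018, "y": 0.006, "z": 0.2, "rx": 0, "ry": 0, "rz": 0, "grip": -0.06}, {"x": -0.018, "y": 0.006, "z": 0.4, "rx": 0, "ry": 0, "rz": 0, "grip": -0.06}, {"x": -0.018, "y": 0.006, "z": 0.55, "rx": 0, "ry": 0, "rz": 0, "grip": -0.06}, {"x": -0.018, "y": 0.006, "z": 0.65, "rx": 0, "ry": 0, "rz": 0, "grip": -0.06}, {"x": -0.018, "y": 0.006, "z": 0.72, "rx": 0, "ry": 0, "rz": 0, "grip": -0.06}, {"x": -0.018, "y": 0.006, "z": 0.77, "rx": 0, "ry": 0, "rz": 0, "grip": -0.06}, {"x": -0.018, "y": 0.006, "z": 0.8, "rx": 0, "ry": 0, "rz": 0, "grip": -0.06}, {"x": -0.018, "y": 0.006, "z": 0.82, "rx": 0, "ry": 0, "rz": 0, "grip": -0.06}, {"x": -0.018, "y": 0.006, "z": 0.82, "rx": 0, "ry": 0, "rz": 0, "grip": -0.06}, {"x": -0.018, "y": 0.006, "z": 0.82, "rx": 0, "ry": 0, "rz": 0, "grip": -0.06}]' --grip_force 20

```text
time_s: 4.32
eef_pos: [0.5981, 0.0726, 0.0882]
ee_rot: [179.9, -0.0, 80.7]
force: [-0.0, -0.3, -0.1]
grip_width: 0.0401
gripper_force: 0.0
```

Request:
carry_out --moves '[{"x": 0, "y": 0, "z": 0, "rx": 0, "ry": 0, "rz": 0, "grip": -0.15}, {"x": 0, "y": 0, "z": 0, "rx": 0, "ry": 0, "rz": 0, "grip": -0.2}, {"x": 0, "y": 0, "z": 0, "rx": 0, "ry": 0, "rz": 0, "grip": -0.25}, {"x": 0, "y": 0, "z": 0, "rx": 0, "ry": 0, "rz": 0, "grip": -0.3}, {"x": 0, "y": 0, "z": 0, "rx": 0, "ry": 0, "rz": 0, "grip": -0.33}, {"x": 0, "y": 0, "z": 0, "rx": 0, "ry": 0, "rz": 0, "grip": -0.36}, {"x": 0, "y": 0, "z": 0, "rx": 0, "ry": 0, "rz": 0, "grip": -0.39}, {"x": 0, "y": 0, "z": 0, "rx": 0, "ry": 0, "rz": 0, "grip": -0.39}, {"x": 0, "y": 0, "z": 0, "rx": 0, "ry": 0, "rz": 0, "grip": -0.39}, {"x": 0, "y": 0, "z": 0, "rx": 0, "ry": 0, "rz": 0, "grip": -0.39}]'

```text
time_s: 5.15
eef_pos: [0.5977, 0.0726, 0.0872]
ee_rot: [180.0, 0.0, 80.7]
force: [-0.0, -0.5, -0.3]
grip_width: 0.0259
gripper_force: 0.0
```

Request:
carry_out --moves '[{"x": 0, "y": 0, "z": 0.01, "rx": 0, "ry": 0, "rz": 0, "grip": -0.39}, {"x": 0, "y": 0, "z": 0.02, "rx": 0, "ry": 0, "rz": 0, "grip": -0.39}, {"x": 0, "y": 0, "z": 0.03, "rx": 0, "ry": 0, "rz": 0, "grip": -0.39}, {"x": 0, "y": 0, "z": 0.04, "rx": 0, "ry": 0, "rz": 0, "grip": -0.39}, {"x": 0, "y": 0, "z": 0.05, "rx": 0, "ry": 0, "rz": 0, "grip": -0.39}, {"x": 0, "y": 0, "z": 0.055, "rx": 0, "ry": 0, "rz": 0, "grip": -0.39}, {"x": 0, "y": 0, "z": 0.06, "rx": 0, "ry": 0, "rz": 0, "grip": -0.39}, {"x": 0, "y": 0, "z": 0.065, "rx": 0, "ry": 0, "rz": 0, "grip": -0.39}, {"x": 0, "y": 0, "z": 0.07, "rx": 0, "ry": 0, "rz": 0, "grip": -0.39}, {"x": 0, "y": 0, "z": 0.07, "rx": 0, "ry": 0, "rz": 0, "grip": -0.39}]'

```text
time_s: 5.98
eef_pos: [0.5978, 0.0727, 0.0736]
ee_rot: [180.0, 0.0, 80.7]
force: [-2.5, 0.3, 4.8]
grip_width: 0.026
gripper_force: 2.6
```

Request:
carry_out --moves '[{"x": 0, "y": 0, "z": 0.002, "rx": 0, "ry": 0, "rz": 0, "grip": -0.39}, {"x": 0, "y": 0, "z": 0.004, "rx": 0, "ry": 0, "rz": 0, "grip": -0.39}, {"x": 0, "y": 0, "z": 0.006, "rx": 0, "ry": 0, "rz": 0, "grip": -0.39}, {"x": 0, "y": 0, "z": 0.008, "rx": 0, "ry": 0, "rz": 0, "grip": -0.39}, {"x": 0, "y": 0, "z": 0.01, "rx": 0, "ry": 0, "rz": 0, "grip": -0.39}, {"x": 0, "y": 0, "z": 0.012, "rx": 0, "ry": 0, "rz": 0, "grip": -0.39}, {"x": 0, "y": 0, "z": 0.014, "rx": 0, "ry": 0, "rz": 0, "grip": -0.39}, {"x": 0, "y": 0, "z": 0.016, "rx": 0, "ry": 0, "rz": 0, "grip": -0.39}, {"x": 0, "y": 0, "z": 0.016, "rx": 0, "ry": 0, "rz": 0, "grip": -0.39}, {"x": 0, "y": 0, "z": 0.016, "rx": 0, "ry": 0, "rz": 0, "grip": -0.39}]'

```text
time_s: 6.82
eef_pos: [0.5978, 0.0726, 0.0709]
ee_rot: [180.0, 0.0, 80.7]
force: [-2.5, -0.4, 6.1]
grip_width: 0.0258
gripper_force: 3.2
```

Request:
carry_out --moves '[{"x": 0, "y": 0, "z": 0.004, "rx": 0, "ry": 0, "rz": 0, "grip": -0.39}, {"x": 0, "y": 0, "z": 0.008, "rx": 0, "ry": 0, "rz": 0, "grip": -0.39}, {"x": 0, "y": 0, "z": 0.012, "rx": 0, "ry": 0, "rz": 0, "grip": -0.39}, {"x": 0, "y": 0, "z": 0.016, "rx": 0, "ry": 0, "rz": 0, "grip": -0.39}, {"x": 0, "y": 0, "z": 0.02, "rx": 0, "ry": 0, "rz": 0, "grip": -0.39}, {"x": 0, "y": 0, "z": 0.02, "rx": 0, "ry": 0, "rz": 0, "grip": -0.39}, {"x": 0, "y": 0, "z": 0.02, "rx": 0, "ry": 0, "rz": 0, "grip": -0.39}, {"x": 0, "y": 0, "z": 0.02, "rx": 0, "ry": 0, "rz": 0, "grip": -0.39}, {"x": 0, "y": 0, "z": 0.02, "rx": 0, "ry": 0, "rz": 0, "grip": -0.39}, {"x": 0, "y": 0, "z": 0.02, "rx": 0, "ry": 0, "rz": 0, "grip": -0.39}]'

```text
time_s: 7.65
eef_pos: [0.5978, 0.0727, 0.0672]
ee_rot: [179.9, 0.0, 80.7]
force: [-2.8, -0.3, 7.8]
grip_width: 0.0262
gripper_force: 4.1
```

Request:
carry_out --moves '[{"x": 0, "y": 0, "z": 0.004, "rx": 0, "ry": 0, "rz": 0, "grip": -0.39}, {"x": 0, "y": 0, "z": 0.008, "rx": 0, "ry": 0, "rz": 0, "grip": -0.39}, {"x": 0, "y": 0, "z": 0.011, "rx": 0, "ry": 0, "rz": 0, "grip": -0.39}, {"x": 0, "y": 0, "z": 0.013, "rx": 0, "ry": 0, "rz": 0, "grip": -0.39}, {"x": 0, "y": 0, "z": 0.015, "rx": 0, "ry": 0, "rz": 0, "grip": -0.39}, {"x": 0, "y": 0, "z": 0.015, "rx": 0, "ry": 0, "rz": 0, "grip": -0.39}, {"x": 0, "y": 0, "z": 0.015, "rx": 0, "ry": 0, "rz": 0, "grip": -0.39}, {"x": 0, "y": 0, "z": 0.015, "rx": 0, "ry": 0, "rz": 0, "grip": -0.39}, {"x": 0, "y": 0, "z": 0.015, "rx": 0, "ry": 0, "rz": 0, "grip": -0.39}, {"x": 0, "y": 0, "z": 0.015, "rx": 0, "ry": 0, "rz": 0, "grip": -0.39}]'

```text
time_s: 8.48
eef_pos: [0.5978, 0.0727, 0.0644]
ee_rot: [179.9, 0.0, 80.7]
force: [-3.9, 0.9, 9.6]
grip_width: 0.0259
gripper_force: 4.8
```

Request:
carry_out --moves '[{"x": 0, "y": 0, "z": 0.002, "rx": 0, "ry": 0, "rz": 0, "grip": -0.39}, {"x": 0, "y": 0, "z": 0.004, "rx": 0, "ry": 0, "rz": 0, "grip": -0.39}, {"x": 0, "y": 0, "z": 0.005, "rx": 0, "ry": 0, "rz": 0, "grip": -0.39}, {"x": 0, "y": 0, "z": 0.005, "rx": 0, "ry": 0, "rz": 0, "grip": -0.39}, {"x": 0, "y": 0, "z": 0.005, "rx": 0, "ry": 0, "rz": 0, "grip": -0.39}, {"x": 0, "y": 0, "z": 0.005, "rx": 0, "ry": 0, "rz": 0, "grip": -0.39}, {"x": 0, "y": 0, "z": 0.005, "rx": 0, "ry": 0, "rz": 0, "grip": -0.39}, {"x": 0, "y": 0, "z": 0.005, "rx": 0, "ry": 0, "rz": 0, "grip": -0.39}, {"x": 0, "y": 0, "z": 0.005, "rx": 0, "ry": 0, "rz": 0, "grip": -0.39}, {"x": 0, "y": 0, "z": 0.005, "rx": 0, "ry": 0, "rz": 0, "grip": -0.39}]'

```text
time_s: 9.32
eef_pos: [0.5978, 0.0726, 0.0635]
ee_rot: [179.9, -0.0, 80.7]
force: [-4.2, 0.6, 10.5]
grip_width: 0.0261
gripper_force: 5.1
```

Request:
carry_out --moves '[{"x": 0, "y": 0, "z": 0.002, "rx": 0, "ry": 0, "rz": 0, "grip": -0.39}, {"x": 0, "y": 0, "z": 0.004, "rx": 0, "ry": 0, "rz": 0, "grip": -0.39}, {"x": 0, "y": 0, "z": 0.005, "rx": 0, "ry": 0, "rz": 0, "grip": -0.39}, {"x": 0, "y": 0, "z": 0.005, "rx": 0, "ry": 0, "rz": 0, "grip": -0.39}, {"x": 0, "y": 0, "z": 0.005, "rx": 0, "ry": 0, "rz": 0, "grip": -0.39}, {"x": 0, "y": 0, "z": 0.005, "rx": 0, "ry": 0, "rz": 0, "grip": -0.39}, {"x": 0, "y": 0, "z": 0.005, "rx": 0, "ry": 0, "rz": 0, "grip": -0.39}, {"x": 0, "y": 0, "z": 0.005, "rx": 0, "ry": 0, "rz": 0, "grip": -0.39}, {"x": 0, "y": 0, "z": 0.005, "rx": 0, "ry": 0, "rz": 0, "grip": -0.39}, {"x": 0, "y": 0, "z": 0.005, "rx": 0, "ry": 0, "rz": 0, "grip": -0.39}]'

```text
time_s: 10.15
eef_pos: [0.5978, 0.0727, 0.0629]
ee_rot: [179.9, 0.0, 80.7]
force: [-4.8, -0.7, 12.9]
grip_width: 0.0259
gripper_force: 6.6
```

```bash
python3 w.py w2
```

```text
tcp [0.5979 0.0727 0.063 ] [179.92  -0.    80.69] F [-5.14  0.17 13.11] [-0.04  0.96 -0.  ]
redtop 12256 rect mid [602.4  98.8] size [101.9  19.9] dir -99.39 mean [0.6029 0.104  0.0962] z [0.0947 0.0962 0.0973]
copper 7050 rect mid [675.1  86.1] size [ 96.9 169.1] dir -89.23 mean [0.7145 0.0533 0.074 ] z [0.0691 0.0746 0.0768]
blue 7431 rect mid [477.1  90.7] size [58.4 45.2] dir -105.51 mean [0.4797 0.0937 0.0745] z [0.0702 0.0751 0.0771]
disc 2126 rect mid [596.7  92.7] size [206.7 309.9] dir -7.05 mean [0.5944 0.127  0.0667] z [0.064  0.0643 0.0779]
```

Bar top dropped 10.9 mm, so the table is at its bottom stop, with 13 N on it. Now turn clockwise (+rz) gently.

Request:
carry_out --moves '[{"x": 0, "y": 0, "z": 0, "rx": 0, "ry": 0, "rz": 0.01, "grip": -0.39}, {"x": 0, "y": 0, "z": 0, "rx": 0, "ry": 0, "rz": 0.02, "grip": -0.39}, {"x": 0, "y": 0, "z": 0, "rx": 0, "ry": 0, "rz": 0.03, "grip": -0.39}, {"x": 0, "y": 0, "z": 0, "rx": 0, "ry": 0, "rz": 0.04, "grip": -0.39}, {"x": 0, "y": 0, "z": 0, "rx": 0, "ry": 0, "rz": 0.05, "grip": -0.39}, {"x": 0, "y": 0, "z": 0, "rx": 0, "ry": 0, "rz": 0.06, "grip": -0.39}, {"x": 0, "y": 0, "z": 0, "rx": 0, "ry": 0, "rz": 0.07, "grip": -0.39}, {"x": 0, "y": 0, "z": 0, "rx": 0, "ry": 0, "rz": 0.08, "grip": -0.39}, {"x": 0, "y": 0, "z": 0, "rx": 0, "ry": 0, "rz": 0.09, "grip": -0.39}, {"x": 0, "y": 0, "z": 0, "rx": 0, "ry": 0, "rz": 0.1, "grip": -0.39}]'

```text
time_s: 11.03
eef_pos: [0.5985, 0.0721, 0.063]
ee_rot: [179.8, -0.0, 62.6]
force: [-2.7, -2.4, 11.9]
grip_width: 0.0263
gripper_force: 5.6
```

```bash
python3 w.py w3
```

```text
tcp [0.5986 0.0722 0.063 ] [ 1.7983e+02 -4.0000e-02  6.2490e+01] F [-2.43 -0.54 10.62] [-0.01  0.37 -0.02]
redtop 12333 rect mid [607.7  97.1] size [102.3  19.9] dir -111.56 mean [0.61   0.1019 0.0962] z [0.0948 0.0962 0.0973]
copper 7127 rect mid [673.6  71. ] size [ 94.4 165.8] dir -106.82 mean [0.7075 0.0296 0.074 ] z [0.0691 0.0745 0.0769]
blue 7445 rect mid [481.2 116.6] size [58.6 49.7] dir -121.06 mean [0.4861 0.1186 0.0745] z [0.0703 0.0752 0.077 ]
disc 2105 rect mid [609.8  96.1] size [193.8 314. ] dir -28.95 mean [0.6109 0.1248 0.0666] z [0.064  0.0643 0.0778]
```

Request:
carry_out --moves '[{"x": 0, "y": 0, "z": 0, "rx": 0, "ry": 0, "rz": 0.012, "grip": -0.39}, {"x": 0, "y": 0, "z": 0, "rx": 0, "ry": 0, "rz": 0.024, "grip": -0.39}, {"x": 0, "y": 0, "z": 0, "rx": 0, "ry": 0, "rz": 0.036, "grip": -0.39}, {"x": 0, "y": 0, "z": 0, "rx": 0, "ry": 0, "rz": 0.048, "grip": -0.39}, {"x": 0, "y": 0, "z": 0, "rx": 0, "ry": 0, "rz": 0.06, "grip": -0.39}, {"x": 0, "y": 0, "z": 0, "rx": 0, "ry": 0, "rz": 0.072, "grip": -0.39}, {"x": 0, "y": 0, "z": 0, "rx": 0, "ry": 0, "rz": 0.084, "grip": -0.39}, {"x": 0, "y": 0, "z": 0, "rx": 0, "ry": 0, "rz": 0.096, "grip": -0.39}, {"x": 0, "y": 0, "z": 0, "rx": 0, "ry": 0, "rz": 0.108, "grip": -0.39}, {"x": 0, "y": 0, "z": 0, "rx": 0, "ry": 0, "rz": 0.12, "grip": -0.39}]'

```text
time_s: 11.92
eef_pos: [0.5987, 0.072, 0.0629]
ee_rot: [179.8, -0.1, 41.0]
force: [-1.6, -2.9, 10.8]
grip_width: 0.026
gripper_force: 5.9
```

Request:
carry_out --moves '[{"x": 0, "y": 0, "z": -0.01, "rx": 0, "ry": 0, "rz": 0, "grip": -0.39}, {"x": 0, "y": 0, "z": -0.02, "rx": 0, "ry": 0, "rz": 0, "grip": -0.39}, {"x": 0, "y": 0, "z": -0.03, "rx": 0, "ry": 0, "rz": 0, "grip": -0.39}, {"x": 0, "y": 0, "z": -0.04, "rx": 0, "ry": 0, "rz": 0, "grip": -0.39}, {"x": 0, "y": 0, "z": -0.05, "rx": 0, "ry": 0, "rz": 0, "grip": -0.39}, {"x": 0, "y": 0, "z": -0.06, "rx": 0, "ry": 0, "rz": 0, "grip": -0.39}, {"x": 0, "y": 0, "z": -0.07, "rx": 0, "ry": 0, "rz": 0, "grip": -0.39}, {"x": 0, "y": 0, "z": -0.08, "rx": 0, "ry": 0, "rz": 0, "grip": -0.39}, {"x": 0, "y": 0, "z": -0.085, "rx": 0, "ry": 0, "rz": 0, "grip": -0.39}, {"x": 0, "y": 0, "z": -0.085, "rx": 0, "ry": 0, "rz": 0, "grip": -0.39}]'

```text
time_s: 12.75
eef_pos: [0.598, 0.0723, 0.0781]
ee_rot: [180.0, -0.0, 41.1]
force: [3.0, -4.7, -2.3]
grip_width: 0.0262
gripper_force: 2.6
```

```bash
python3 w.py w4
```

```text
tcp [0.598  0.0723 0.0781] [ 1.7996e+02 -1.0000e-02  4.1090e+01] F [ 3.95 -4.53 -2.33] [-0.46 -0.61  0.06]
redtop 10901 rect mid [610.9  88.8] size [113.8  20.2] dir -126.42 mean [0.6147 0.093  0.0989] z [0.0974 0.099  0.1   ]
copper 8138 rect mid [603.9  84. ] size [ 60.6 312.5] dir -129.17 mean [6.965e-01 2.000e-04 7.680e-02] z [0.0719 0.0775 0.0794]
blue 6737 rect mid [495.2 152.8] size [52.2 60.9] dir 146.31 mean [0.5009 0.1501 0.0776] z [0.0734 0.0783 0.08  ]
disc 128831 rect mid [608.2  79.6] size [232.5 337.5] dir -53.56 mean [0.639  0.1111 0.0652] z [0.0643 0.0652 0.0663]
```

Request:
carry_out --moves '[{"x": 0, "y": 0, "z": 0, "rx": 0, "ry": 0, "rz": 0.028, "grip": -0.39}, {"x": 0, "y": 0, "z": 0, "rx": 0, "ry": 0, "rz": 0.056, "grip": -0.39}, {"x": 0, "y": 0, "z": 0, "rx": 0, "ry": 0, "rz": 0.084, "grip": -0.39}, {"x": 0, "y": 0, "z": 0, "rx": 0, "ry": 0, "rz": 0.112, "grip": -0.39}, {"x": 0, "y": 0, "z": 0, "rx": 0, "ry": 0, "rz": 0.14, "grip": -0.39}, {"x": 0, "y": 0, "z": 0, "rx": 0, "ry": 0, "rz": 0.168, "grip": -0.39}, {"x": 0, "y": 0, "z": 0, "rx": 0, "ry": 0, "rz": 0.196, "grip": -0.39}, {"x": 0, "y": 0, "z": 0, "rx": 0, "ry": 0, "rz": 0.22, "grip": -0.39}, {"x": 0, "y": 0, "z": 0, "rx": 0, "ry": 0, "rz": 0.24, "grip": -0.39}, {"x": 0, "y": 0, "z": 0, "rx": 0, "ry": 0, "rz": 0.26, "grip": -0.39}]'

```text
time_s: 13.63
eef_pos: [0.5996, 0.0714, 0.0783]
ee_rot: [179.9, -0.3, -5.7]
force: [9.8, -7.5, -6.0]
grip_width: 0.0264
gripper_force: 35.3
```

```bash
python3 w.py w5
```

```text
tcp [0.5995 0.0713 0.0782] [179.87  -0.25  -5.96] F [ 8.65 -7.85 -4.36] [-1.09 -1.31  0.66]
redtop 10451 rect mid [619.3  75.7] size [113.2  20. ] dir -166.75 mean [0.6247 0.0765 0.0989] z [0.0975 0.099  0.1001]
copper 8798 rect mid [624.   -8.8] size [ 59.8 135.5] dir -173.59 mean [ 0.6271 -0.048   0.077 ] z [0.0724 0.0777 0.0796]
blue 4575 rect mid [579.2 202.5] size [36.8 62. ] dir -70.66 mean [0.5806 0.1959 0.0775] z [0.0734 0.0782 0.08  ]
disc 130988 rect mid [612.8  69.7] size [341.4 231.1] dir -99.7 mean [0.6535 0.0702 0.0653] z [0.0643 0.0652 0.0663]
```

Request:
carry_out --moves '[{"x": 0, "y": 0, "z": 0, "rx": 0, "ry": 0, "rz": -0.01, "grip": -0.39}, {"x": 0, "y": 0, "z": 0, "rx": 0, "ry": 0, "rz": -0.02, "grip": -0.39}, {"x": 0, "y": 0, "z": 0, "rx": 0, "ry": 0, "rz": -0.03, "grip": -0.39}, {"x": 0, "y": 0, "z": 0, "rx": 0, "ry": 0, "rz": -0.04, "grip": -0.39}, {"x": 0, "y": 0, "z": 0, "rx": 0, "ry": 0, "rz": -0.05, "grip": -0.39}, {"x": 0, "y": 0, "z": 0, "rx": 0, "ry": 0, "rz": -0.06, "grip": -0.39}, {"x": 0, "y": 0, "z": 0, "rx": 0, "ry": 0, "rz": -0.07, "grip": -0.39}, {"x": 0, "y": 0, "z": 0, "rx": 0, "ry": 0, "rz": -0.07, "grip": -0.39}, {"x": 0, "y": 0, "z": 0, "rx": 0, "ry": 0, "rz": -0.07, "grip": -0.39}, {"x": 0, "y": 0, "z": 0, "rx": 0, "ry": 0, "rz": -0.07, "grip": -0.39}]'

```text
time_s: 14.52
eef_pos: [0.5973, 0.073, 0.078]
ee_rot: [-180.0, 0.0, 6.8]
force: [-0.0, 0.2, -0.6]
grip_width: 0.0263
gripper_force: 0.0
```

```bash
python3 w.py w6
```

```text
tcp [0.5974 0.0729 0.0781] [-1.7999e+02  3.0000e-02  6.8500e+00] F [ 0.76 -0.57 -0.45] [-0.   -0.01 -0.04]
redtop 10993 rect mid [619.3  74.2] size [113.6  19.6] dir -170.49 mean [0.6249 0.0753 0.0989] z [0.0975 0.099  0.1001]
copper 7541 rect mid [577.7  66.7] size [ 60.7 301.6] dir -163.95 mean [ 0.6187 -0.049   0.0767] z [0.072  0.0774 0.0794]
blue 7979 rect mid [577.  199.4] size [58.7 62. ] dir -136.14 mean [0.581  0.1945 0.0776] z [0.0736 0.0782 0.0802]
disc 127871 rect mid [610.3  72.5] size [231.5 337.9] dir -85.4 mean [0.6548 0.0798 0.0652] z [0.0643 0.0652 0.0663]
```

View pics/w6.png

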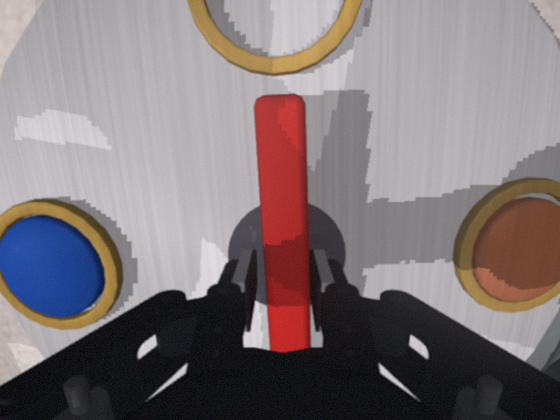

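Bar edges are at columns 267–308 against a finger midline of 282, so the tool sits about 2 mm off the axis in tool −y. That explains the wedging force. I'll recentre, narrow the gap a little and turn more slowly.

Request:
carry_out --moves '[{"x": 0, "y": 0.005, "z": 0, "rx": 0, "ry": 0, "rz": 0, "grip": -0.39}, {"x": 0, "y": 0.01, "z": 0, "rx": 0, "ry": 0, "rz": 0, "grip": -0.4}, {"x": 0, "y": 0.01, "z": 0, "rx": 0, "ry": 0, "rz": 0.003, "grip": -0.41}, {"x": 0, "y": 0.01, "z": 0, "rx": 0, "ry": 0, "rz": 0.006, "grip": -0.42}, {"x": 0, "y": 0.01, "z": 0, "rx": 0, "ry": 0, "rz": 0.009, "grip": -0.43}, {"x": 0, "y": 0.01, "z": 0, "rx": 0, "ry": 0, "rz": 0.013, "grip": -0.43}, {"x": 0, "y": 0.01, "z": 0, "rx": 0, "ry": 0, "rz": 0.018, "grip": -0.43}, {"x": 0, "y": 0.01, "z": 0, "rx": 0, "ry": 0, "rz": 0.023, "grip": -0.43}, {"x": 0, "y": 0.01, "z": 0, "rx": 0, "ry": 0, "rz": 0.028, "grip": -0.43}, {"x": 0, "y": 0.01, "z": 0, "rx": 0, "ry": 0, "rz": 0.033, "grip": -0.43}]'

```text
time_s: 15.4
eef_pos: [0.5979, 0.0707, 0.0781]
ee_rot: [180.0, -0.0, 0.9]
force: [-1.1, -1.2, -0.2]
grip_width: 0.0244
gripper_force: 0.0
```

```bash
python3 w.py w7|head -2
```

```text
tcp [0.5979 0.0707 0.0781] [180.   -0.    0.8] F [-0.01  0.48  0.53] [-0.   -0.01 -0.  ]
redtop 10813 rect mid [619.6  74.6] size [112.9  19.8] dir -170.36 mean [0.6244 0.075  0.0989] z [0.0976 0.099  0.1001]
```

Request:
carry_out --moves '[{"x": 0, "y": 0, "z": 0, "rx": 0, "ry": 0, "rz": 0.006, "grip": -0.43}, {"x": 0, "y": 0, "z": 0, "rx": 0, "ry": 0, "rz": 0.012, "grip": -0.43}, {"x": 0, "y": 0, "z": 0, "rx": 0, "ry": 0, "rz": 0.018, "grip": -0.43}, {"x": 0, "y": 0, "z": 0, "rx": 0, "ry": 0, "rz": 0.024, "grip": -0.43}, {"x": 0, "y": 0, "z": 0, "rx": 0, "ry": 0, "rz": 0.03, "grip": -0.43}, {"x": 0, "y": 0, "z": 0, "rx": 0, "ry": 0, "rz": 0.036, "grip": -0.43}, {"x": 0, "y": 0, "z": 0, "rx": 0, "ry": 0, "rz": 0.042, "grip": -0.43}, {"x": 0, "y": 0, "z": 0, "rx": 0, "ry": 0, "rz": 0.048, "grip": -0.43}, {"x": 0, "y": 0, "z": 0, "rx": 0, "ry": 0, "rz": 0.048, "grip": -0.43}, {"x": 0, "y": 0, "z": 0, "rx": 0, "ry": 0, "rz": 0.048, "grip": -0.43}]'

```text
time_s: 16.28
eef_pos: [0.5977, 0.0707, 0.078]
ee_rot: [-180.0, 0.0, -7.7]
force: [-1.2, 0.2, 2.2]
grip_width: 0.0243
gripper_force: 9.1
```

```bash
python3 w.py w8|head -2
```

```text
tcp [0.5977 0.0707 0.078 ] [-1.80e+02  3.00e-02 -7.71e+00] F [-2.19  0.54  0.72] [0.11 0.32 0.32]
redtop 11031 rect mid [618.   72.3] size [116.9  19.9] dir -175.11 mean [0.6248 0.0724 0.0988] z [0.0973 0.0989 0.1   ]
```

Request:
carry_out --moves '[{"x": 0, "y": 0, "z": 0, "rx": 0, "ry": 0, "rz": 0.006, "grip": -0.43}, {"x": 0, "y": 0, "z": 0, "rx": 0, "ry": 0, "rz": 0.012, "grip": -0.43}, {"x": 0, "y": 0, "z": 0, "rx": 0, "ry": 0, "rz": 0.018, "grip": -0.43}, {"x": 0, "y": 0, "z": 0, "rx": 0, "ry": 0, "rz": 0.024, "grip": -0.43}, {"x": 0, "y": 0, "z": 0, "rx": 0, "ry": 0, "rz": 0.03, "grip": -0.43}, {"x": 0, "y": 0, "z": 0, "rx": 0, "ry": 0, "rz": 0.036, "grip": -0.43}, {"x": 0, "y": 0, "z": 0, "rx": 0, "ry": 0, "rz": 0.042, "grip": -0.43}, {"x": 0, "y": 0, "z": 0, "rx": 0, "ry": 0, "rz": 0.048, "grip": -0.43}, {"x": 0, "y": 0, "z": 0, "rx": 0, "ry": 0, "rz": 0.054, "grip": -0.43}, {"x": 0, "y": 0, "z": 0, "rx": 0, "ry": 0, "rz": 0.056, "grip": -0.43}]'

```text
time_s: 17.17
eef_pos: [0.5982, 0.0708, 0.0784]
ee_rot: [-180.0, -0.0, -17.9]
force: [0.2, 0.4, 0.7]
grip_width: 0.0243
gripper_force: 0.3
```

```bash
python3 w.py w9|head -2
```

```text
tcp [0.5987 0.0706 0.0784] [-1.7996e+02 -1.1000e-01 -1.7910e+01] F [0.07 0.16 0.47] [ 0.12  0.   -0.03]
redtop 10995 rect mid [619.9  67.8] size [ 19.8 112.3] dir 172.83 mean [0.6255 0.0665 0.1006] z [0.0991 0.1007 0.1018]
```

```bash
python3 w.py w10|head -2
```

```text
tcp [0.5988 0.0704 0.0783] [-1.7997e+02 -1.2000e-01 -1.7860e+01] F [ 0.32 -0.55 -0.35] [ 0.02 -0.02 -0.02]
redtop 11262 rect mid [622.  67.] size [ 20.1 107.8] dir 171.24 mean [0.6273 0.0656 0.105 ] z [0.1036 0.1051 0.1062]
```

It is springing up by itself, so I'll let it settle and then open the fingers and lift clear.

Request:
carry_out --moves '[{"x": 0, "y": 0, "z": 0, "rx": 0, "ry": 0, "rz": -0.01, "grip": -0.43}, {"x": 0, "y": 0, "z": 0, "rx": 0, "ry": 0, "rz": -0.02, "grip": -0.43}, {"x": 0, "y": 0, "z": 0, "rx": 0, "ry": 0, "rz": -0.03, "grip": -0.43}, {"x": 0, "y": 0, "z": 0, "rx": 0, "ry": 0, "rz": -0.04, "grip": -0.4}, {"x": 0, "y": 0, "z": 0, "rx": 0, "ry": 0, "rz": -0.045, "grip": -0.3}, {"x": 0, "y": 0, "z": 0, "rx": 0, "ry": 0, "rz": -0.045, "grip": -0.2}, {"x": 0, "y": 0, "z": 0, "rx": 0, "ry": 0, "rz": -0.045, "grip": -0.1}, {"x": 0, "y": 0, "z": 0, "rx": 0, "ry": 0, "rz": -0.045, "grip": -0.05}, {"x": 0, "y": 0, "z": 0, "rx": 0, "ry": 0, "rz": -0.045, "grip": -0.05}, {"x": 0, "y": 0, "z": 0, "rx": 0, "ry": 0, "rz": -0.045, "grip": -0.05}]'

```text
time_s: 18.1
eef_pos: [0.598, 0.0706, 0.0781]
ee_rot: [180.0, -0.0, -9.7]
force: [0.6, -0.4, 0.1]
grip_width: 0.0405
gripper_force: 0.0
```

Request:
carry_out --moves '[{"x": 0, "y": 0, "z": -0.05, "rx": 0, "ry": 0, "rz": 0, "grip": -0.05}, {"x": 0, "y": 0, "z": -0.1, "rx": 0, "ry": 0, "rz": 0, "grip": -0.05}, {"x": 0, "y": 0, "z": -0.2, "rx": 0, "ry": 0, "rz": 0, "grip": -0.05}, {"x": 0, "y": 0, "z": -0.35, "rx": 0, "ry": 0, "rz": 0, "grip": -0.05}, {"x": 0, "y": 0, "z": -0.5, "rx": 0, "ry": 0, "rz": 0, "grip": -0.05}, {"x": 0, "y": 0, "z": -0.65, "rx": 0, "ry": 0, "rz": 0, "grip": -0.05}, {"x": 0, "y": 0, "z": -0.8, "rx": 0, "ry": 0, "rz": 0, "grip": -0.05}, {"x": 0, "y": 0, "z": -0.87, "rx": 0, "ry": 0, "rz": 0, "grip": -0.05}, {"x": 0, "y": 0, "z": -0.87, "rx": 0, "ry": 0, "rz": 0, "grip": -0.05}, {"x": 0, "y": 0, "z": -0.87, "rx": 0, "ry": 0, "rz": 0, "grip": -0.05}]'

```text
time_s: 18.93
eef_pos: [0.5982, 0.0707, 0.2537]
ee_rot: [-180.0, -0.2, -9.7]
force: [-0.7, 0.4, -0.4]
grip_width: 0.0406
gripper_force: 0.0
```

```bash
python3 w.py w11
```

```text
tcp [0.5976 0.0707 0.2521] [179.99   0.    -9.68] F [ 0.13  0.28 -0.65] [ 0.02  0.03 -0.01]
redtop 2404 rect mid [596.9  71.3] size [ 17.2 155. ] dir 169.81 mean [0.5983 0.0713 0.1072] z [0.106  0.1072 0.1084]
copper 1625 rect mid [537.   -0.8] size [ 57.2 194.6] dir 145.96 mean [ 0.5775 -0.0476  0.0851] z [0.0817 0.0854 0.0879]
blue 2327 rect mid [621.9 198.3] size [57.  58.3] dir 89.09 mean [0.6228 0.1962 0.0858] z [0.0826 0.0862 0.0882]
disc 58729 rect mid [599.1  69.8] size [346.6 341.8] dir 130.52 mean [0.6277 0.066  0.0733] z [0.0721 0.0733 0.0746]
```

View pics/w11.png

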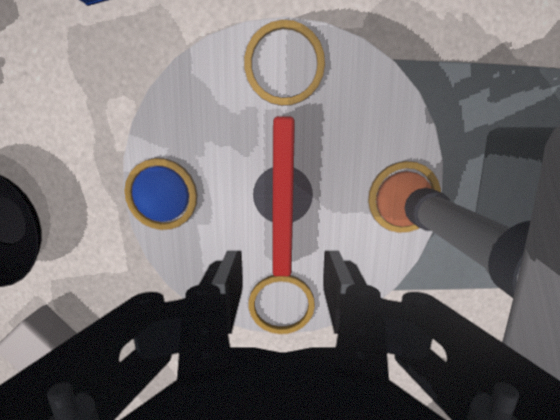

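The wrist view shows the copper blank at (405,198) under the ram's punch and the blue part opposite at (160,193). The bar is back at its first height (0.1072 m) and 90° on from where it started. The tool is clear, so I'm handing the job in.

```bash
python3 -c "
from rig import robot; print(robot.job_done())"
```

```text
the job is handed in; nothing more can be done
None
```

The blank is now under the ram and the blue part is opposite at the unloading side. The table is turned a quarter turn clockwise and sprung up to its first height, and the job is handed in. The hand-in gave no verdict. One risk is that the pad-force reading peaked at 35 N once mid-turn, though the measured net force on the tool stayed under about 14 N throughout.

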